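Roll a drill core down the rack and cushion it at the pointer

TASK

Press the black tab fully down so that the gate drops and the drill core rolls freely down the sloping rack, then get in front of it with closed fingers, go along just ahead of it while it is still rolling until it leans on them, and slow it gently over several centimetres, without a knock or a pinch and before the low end. Bring it to rest against the fingers with its middle level with the tip of the steel pointer beside the rack, and finish while still holding it back there; leave the stones and the can alone.

Things in the scene. Friction and masses are not known exactly. Their poses are not given: they have to be found in the camera images.
- rack: Fixed steel stand under an aluminium chute 570 mm long, 106 mm wide. Origin on the table under the chute's centre line; its -y axis points downhill along the chute, +x across it (pointer side). The core rolls on two 20 mm strips centred at x = -26 and +26 mm; their top is 100 mm above the table at y = +200 mm (hinge line of the bed) and falls towards -y with the tilt. Position and yaw vary.
- low_end (a point): Open low end of the chute: centre line, on the table, rack y = -300 mm; beyond it a shallow grey tray on the table. The closed high end is at rack y = +270 mm. The chute's side walls, 94 mm apart inside, 6 mm thick, stand 10 mm above the strips along the whole length; between them there is room for closed fingertips.
- bed_tilt (a joint): Downhill slope of the chute, rad, 0 = level; set firmly between 0.045 and 0.070, different each time, constant during the work (readings are noisy, about 0.01). On it the free core gathers way with a time constant of about 0.6 s and settles, held back by rolling drag, at a steady 0.2 to 0.38 m/s, faster on the steeper slope; hidden friction and mass matter too.
- gate (a joint): Drop gate, a steel tongue 24 mm wide in the middle of the chute whose top stands 30 mm above the strips; 0 = up (shut), 0.034 m = fully down, its top then 4 mm below the strips. It needs about 4 N to push down and stays where it is left.
- gate_tab (a point): Centre of the top face of the gate's black tab, 40 x 36 mm, beside the chute on the rack's -x side, 90 mm from the centre line, 140 mm above the table when up; it moves down with the gate.
- core: Grey stone drill core, a solid cylinder 60 mm in diameter and 90 mm long, nominally 0.68 kg (0.45 to 0.9). Origin at its middle; x is its axis, across the chute. It starts at rest behind the gate at rack y = +200 mm, its centre 30 mm above the strips, and rolls towards rack -y.
- pointer_tip (a point): Tip of the fixed steel pointer beside the chute (rack +x side), 58 mm from the centre line, 120 mm above the table, pointing across the chute; its axes are the rack's. The core is to stop with its middle at the same rack y as this tip, which stands at rack y between -100 and -220 mm. The post behind it, 30 mm farther out, is 126 mm high.
- rock_a: Loose rough stone about 100 x 85 x 60 mm beyond the rack, to be left alone; origin under its centre.
- rock_b: Loose rough stone about 70 x 60 x 45 mm between robot and rack, to be left alone; origin under its centre.
- air_can: Loose spray can, 64 mm in diameter, 170 mm high, beyond the rack, to be left alone; origin under its centre.
Mind the look-alikes: they are no part of the job. What is shaped like the part that bears pointer_tip but red is not meant. What is shaped like the core but red is not meant.

How it is judged:
On the way, in this order (a step that is already met when the one before it is completed fails the run):
1. the gate is pressed down (value of joint gate above 0.031 m), for 0.1 s.
2. the core rolls freely, untouched, at least 80 mm down the chute (y of core in the frame of rack below 0.12 m and linear speed of core above 0.08 m/s and contact force between the fingers and core below 0.02 N), for 0.1 s.
3. the fingers go along close to the core (TCP within 70 mm of its middle) while it is still rolling (horizontal distance between the grasp point and core below 0.07 m and linear speed of core above 0.08 m/s), for 0.25 s.
4. the core is held back at rest by the fingers, its middle level with the pointer (y of core in the frame of pointer_tip between -0.015 and 0.015 m and contact force between the fingers and core above 0.015 N and linear speed of core below 0.03 m/s), for 1.5 s.
At the end, for the whole second after the job is handed in: The gate is down (at least 31 mm) and the core lies in the chute at rest (under 30 mm/s) against the fingers, which hold it back from the low side, its middle within 15 mm of the pointer tip measured along the chute (all of step 4 and z of core in the frame of rack above 0.09 m and value of joint gate above 0.031 m); the arm keeps its last pose, push and grip.
It fails at once if the fingers knock or pinch the core (more than 8 N) (contact force between the fingers and core above 8 N).
It fails at once if the core runs off the low end or is lifted out (y of core in the frame of rack below -0.29 m or z of core in the frame of rack above 0.145 m).
It fails at once if a stone or the can is disturbed (distance of any of rock_a, rock_b, air_can from where it was at the start of the episode above 0.02 m).
It also fails if it takes over 29 s, if anything falls off the work surface, if the arm or the gripper's body presses on something with over 40 N, if the wrist force passes 120 N, or if a joint passes its speed limit or range.

ROBOT

A 6-joint arm with a two-finger parallel gripper is mounted at the origin on the work surface. World frame = base frame: x ahead of the robot, y to its left, z up, the work surface at z = 0. Lengths are in m, angles in rad, forces in N, time in s.
With the tool pointing down it reaches from about 0.325 to 0.9 m from the base axis. Payload 6.1 kg.
Tool frame: the origin (TCP) lies between the finger pads, 19 mm behind the fingertips; this is the grasp point; z points along the fingers, y is the line along which they close (so a half turn about z gives the same grasp; the last joint's range is limited). The gripper opens to 87 mm and grips with 3 to 60 N. Pads are 19 mm wide; open, the fingers measure 117 mm over their backs; the gripper's body (75 mm by 190 mm) begins 51 mm behind the grasp point.
Start: joints at [1.222, 0.22, 1.526, -0, 1.395, -0.126], TCP at [0.138, 0.61, 0.241] pointing down, gripper open.
Joint ranges: [-2.98, 2.98], [-0.91, 2.08], [0.09, 2.57], [-1.24, 4.39], [0.2, 2.65], [-2.68, 2.68]. Speed limits (rad/s): [2.57, 2.57, 3.01, 3.14, 3.14, 3.14].

INTERFACE

Orientations are given as a unit quaternion [x, y, z, w].
In Python, from workcell import get_state, grab_frame, sign_off, cut_out, spot_point gives the robot as it stands.
- The arm moves only by the tool move_arm, never from a script. Its argument "deltas" is a list of rows, each a list of 7 numbers: the shift along the tool's x, y, z normalised to -1 to 1, where 1 is 30 cm, then the turn, a rotation vector about the tool's x, y, z normalised to -1 to 1, where 1 is 360 degrees, then the opening, from -1 (shut) to 1 (fully open). In form: [[tx, ty, tz, ax, ay, az, fingers], ...]. A call has 1 to 20 rows; each row is the pose to reach, as a shift and turn from the pose commanded when the call began, along the tool's axes at that moment, turning the shorter way round; what a row does not reach only later rows make up. A row lasts 1/8 s, in which the tool goes at most 62.5 mm and 10.7 degrees, less where a joint would pass 70% of its speed; a pose out of reach is approached as far as the arm can. A call with a number of a shift or a turn outside -1 to 1 is refused whole. A call with a gripper value outside its range is refused whole. The fingers move at their own pace and stop on an object; "grip_force" is the grip in N (left out, the last holds). Time passes only in rows, so rows that repeat a pose let the fingers close. It gives the time, the measured TCP pose, the force, the opening and the grip force at its end, in the units of the state.
- get_state(): the state, without advancing time (a new reading comes with each control period).
- grab_frame(name): name is "scene" or "top" or "wrist"; returns a dict with "color" (400x640x3 uint8, red, green, blue), "vfov" (degrees; the focal length in pixels is half the picture's height over the tangent of half this angle, whatever the lens; pixels are square), "cx", "cy" (the principal point, pixels), "R" (3x3) and "t" (3): a world point X has camera coordinates R X + t; the wrist camera has in their place "T_tool_cam" (4x4, takes a point from camera to tool coordinates, whose origin is the TCP and whose axes are the flange's). Camera axes: x right, y down, z forward; pixel columns grow to the right and rows downward; lengths in m; the calibration is good to about 2 mm. A picture is of the moment at which its call begins: read the wrist's pose just before it. There is no depth.
- sign_off(): hands the job in; it is judged then, once.
Trained networks look in a picture, given as the dict that the camera call returned (one of the last four; its "shot" number tells which), for a name from the list of things; names that differ only in an ending like _2 or _b are one class to them, and where a whole thing is asked for, a point or a joint stands for the part that bears it (a point fixed in the world has none). Each returns a list of dicts, best first, with "confidence" (0 to 1); they miss things now and then, are a little off and sometimes report something else, mostly with a low value. They report only what shows in the picture. A call takes as long as a camera call. They do not tell look-alikes from the thing itself.
- cut_out(picture, query): "region" (400x640 bool, what is visible of it) and "point" ([row, column] in pixels, amid what is visible of it).
- spot_point(picture, query): "point" ([row, column] in pixels: a listed point, or the origin of a listed thing).
The state is a dict: "clock": time; "joints": joint angles; "joint_vel": joint speeds; "joint_efforts": joint torques, N m; "tcp_pos": TCP position; "eef_rot": TCP orientation; "force": force on the tool from outside, world axes, zero at the start; "wrist_torque": the same for the moment, N m; "opening": finger opening in m; "grasp_force": force on a finger pad.
Only numpy, scipy, OpenCV 4.12 (cv2) and the standard library are available. Lean on these libraries where they do the work, as an engineer would, in place of code of your own. Each camera call takes 0.05 s, during which the arm holds its last target. There are 200 camera calls.

## Working session

There is one attempt and no reset: what is moved stays moved. The work goes in short steps, Python scripts to look and compute and a tool call to move; the robot and the scene stay as the last step left them, time stands still between calls to the robot, and variables do not carry over. Pictures are saved under pics/ and viewed, at most 10 in all, crops included, and the job is handed in when it is done.

Besides the shell and the picture viewer there is one more tool, called after "Emit:" as name([rows], argument=value, ...), one row to a line, values as JSON. move_arm: Moves the arm, as the interface text tells. Scaled input: -1 to 1 covers 30 cm each way for a shift and 360 degrees each way for a turn. Its arguments: {"type":"object","properties":{"deltas":{"type":"array"},"grip_force":{"type":"number"}},"required":["deltas"]}

```bash
mkdir -p pics; ls; cat > h.py <<'E'
import numpy as np, cv2
from workcell import *
def K(p):
    f=200/np.tan(np.radians(p["vfov"])/2); return f
def ray(p,pt):
    f=K(p); d=np.array([(pt[1]-p["cx"])/f,(pt[0]-p["cy"])/f,1.]); R=np.array(p["R"]);t=np.array(p["t"])
    return -R.T@t, R.T@d/np.linalg.norm(d)
def atz(p,pt,z):
    c,d=ray(p,pt); return c+d*(z-c[2])/d[2]
def tri(rs):
    A=sum(np.eye(3)-np.outer(d,d) for c,d in rs); b=sum((np.eye(3)-np.outer(d,d))@c for c,d in rs)
    return np.linalg.solve(A,b)
E
python3 - <<'E'
from h import *
s=get_state(); print({k:np.round(v,3) for k,v in s.items()})
P={}
for n in("scene","top"):
    p=grab_frame(n);P[n]=p; print(n,list(p.keys()))
    cv2.imwrite(f"pics/{n}.png",p["color"][:,:,::-1])
    for q in("gate_tab","pointer_tip","core","rack","low_end","rock_a","rock_b","air_can"):
        print(q,[(np.round(r["point"],1),round(r["confidence"],2)) for r in spot_point(p,q)[:3]])
E
```

```text
pics
{'clock': np.float64(0.0), 'joints': array([ 1.222,  0.221,  1.528, -0.   ,  1.395, -0.126]), 'joint_vel': array([ 0.001,  0.002,  0.002,  0.   ,  0.   , -0.002]), 'joint_efforts': array([-1.0000e-03, -4.9460e+01, -3.8738e+01,  7.0000e-02,  5.7000e-02,
       -0.0000e+00]), 'tcp_pos': array([0.138, 0.609, 0.24 ]), 'eef_rot': array([ 0.111,  0.994, -0.001, -0.   ]), 'force': array([ 0.055, -0.388,  0.577]), 'wrist_torque': array([-0.04 , -0.023, -0.008]), 'grasp_force': np.float64(0.0), 'opening': np.float64(0.087)}
scene ['color', 'vfov', 'cx', 'cy', 'R', 't', 'shot']
gate_tab [(array([129.4, 362.6]), 0.63)]
pointer_tip [(array([237.5, 270.6]), 0.85), (array([284.2, 323.5]), 0.84), (array([297.8, 217.4]), 0.73)]
core [(array([228.2, 423.7]), 0.87), (array([143.4, 401.6]), 0.84)]
rack [(array([214.4, 333.3]), 0.94)]
low_end [(array([278.6, 229.6]), 0.88)]
rock_a [(array([228.7, 189.2]), 0.79), (array([282. , 374.4]), 0.76)]
rock_b [(array([228.7, 189.2]), 0.79), (array([282. , 374.4]), 0.76)]
air_can [(array([204. , 452.9]), 0.71)]
top ['color', 'vfov', 'cx', 'cy', 'R', 't', 'shot']
gate_tab [(array([229.9, 231. ]), 0.83), (array([137. , 323.4]), 0.48)]
pointer_tip [(array([161.6, 444.3]), 0.74), (array([183.3, 382.5]), 0.61), (array([121.6, 384.4]), 0.51)]
core [(array([139.2, 263.2]), 0.94), (array([193.8, 217.6]), 0.64)]
rack [(array([204. , 299.1]), 0.96)]
low_end [(array([209.3, 401.7]), 0.74)]
rock_a [(array([270.5, 399.4]), 0.83), (array([135.6, 326.8]), 0.61)]
rock_b [(array([270.5, 399.4]), 0.83), (array([135.6, 326.8]), 0.61)]
air_can [(array([151.8, 215.1]), 0.65)]
```

View pics/scene.png

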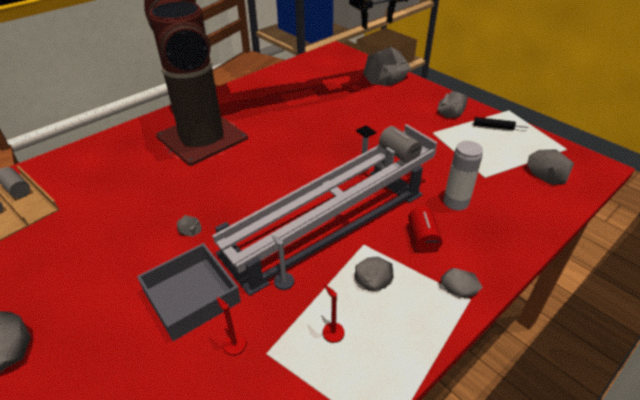

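View pics/top.png

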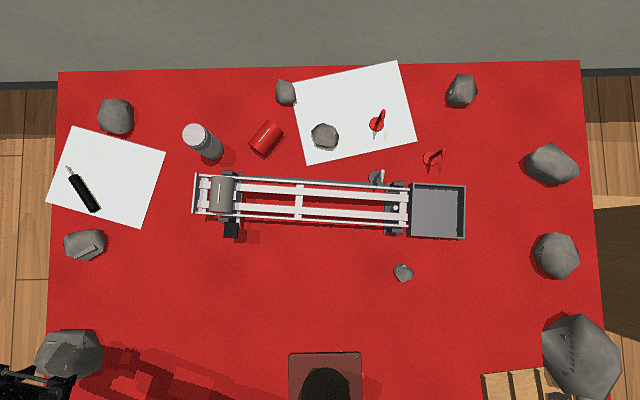

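The scene view shows the grey core at the high end (143,401), its black tab at (130,365), the grey pointer with its tip near (237,271). The red core and red pointers are decoys. In the top view the chute runs left to right, with the tab at (230,231), the core at (194,218) and the pointer tip near (183,382).

```bash
python3 - <<'E'
from h import *
a=grab_frame("scene");b=grab_frame("top")
def near(p,q,x):
    L=[r for r in spot_point(p,q) if np.hypot(*(np.array(r["point"])-x))<14]
    return L[0]["point"] if L else None
for q,x,y in(("gate_tab",(129,363),(230,231)),("pointer_tip",(237,270),(183,382)),("core",(143,401),(194,218)),("rack",(214,333),(204,299)),("low_end",(278,230),(209,402))):
    u=near(a,q,x);v=near(b,q,y)
    if u is None or v is None: print(q,u,v);continue
    ra,rb=ray(a,u),ray(b,v);X=tri([ra,rb])
    e=[np.linalg.norm(np.cross(d,X-c))for c,d in(ra,rb)]
    print(q,np.round(u,1),np.round(v,1),np.round(X,4),np.round(e,4))
    if q in("rack","low_end"): print(atz(a,u,0),atz(b,v,0))
    if q=="pointer_tip":print(atz(a,u,.12),atz(b,v,.12))
    if q=="gate_tab":print(atz(a,u,.14),atz(b,v,.14))
for p,n,c in((a,"s",(237,270)),(b,"t",(183,382))):
    r,cc=c; im=p["color"][r-35:r+35,cc-50:cc+50,::-1]; cv2.imwrite(f"pics/c{n}.png",cv2.resize(im,None,fx=7,fy=7,interpolation=2))
i=np.hstack([cv2.imread("pics/cs.png")[:, :],cv2.imread("pics/ct.png")]);cv2.imwrite("pics/c.png",cv2.resize(i,(800,280)))
print(ray(a,(200,320))[0],ray(b,(200,320))[0])
E
```

```text
gate_tab [130.6 364.4] [227.6 230.8] [0.4569 0.2288 0.141 ] [0.0023 0.0023]
[0.45485382 0.22777459 0.14      ] [0.45843427 0.23081628 0.14      ]
pointer_tip [238.1 268.4] [184.7 383.1] [ 0.5637 -0.1664  0.1108] [0.0004 0.0004]
[ 0.57139147 -0.17088349  0.12      ] [ 0.56239399 -0.1651242   0.12      ]
core [143.2 399.1] [192.1 217.1] [0.5472 0.2639 0.1327] [0.0057 0.0057]
rack [214.8 333. ] [202.8 301. ] [0.526  0.0556 0.0061] [0.0025 0.0025]
[0.51998343 0.05804144 0.        ] [0.52799368 0.05787289 0.        ]
low_end [277.5, 230.6] None
[ 1.11260132 -0.51949187  0.78897475] [0.45143814 0.0023662  1.06754479]
```

View pics/c.png

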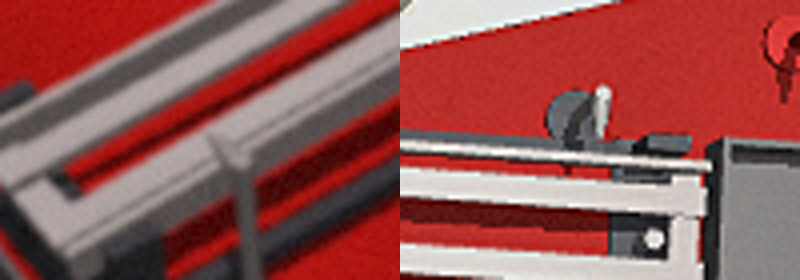

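The crop puts the pointer tip at about scene (236,272) and top (182,382). Next I'll fit the rack pose and convert the targets.

```bash
python3 - <<'E'
from h import *
from scipy.optimize import least_squares
a=grab_frame("scene");b=grab_frame("top")
def proj(p,X):
    c=np.array(p["R"])@X+np.array(p["t"]);f=K(p);return np.array([p["cy"]+f*c[1]/c[2],p["cx"]+f*c[0]/c[2]])
A=dict(tab=(130.0,363.8),tip=(236.8,271.),core=(143.3,400.3),org=(214.6,333.1),low=(278,230.2))
B=dict(tab=(228.7,230.9),tip=(183.2,382.2),core=(193,217.4),org=(203.4,300.),low=(209.3,401.7))
def pts(v):
    x0,y0,w,yt,yp=v;c,s=np.cos(w),np.sin(w)
    g=lambda x,y,z:np.array([x0+c*x-s*y,y0+s*x+c*y,z])
    return dict(tab=g(-.09,yt,.14),tip=g(.058,yp,.12),core=g(0,.2,.13),org=g(0,0,0),low=g(0,-.3,0))
def res(v):
    P=pts(v);return np.concatenate([proj(q,P[k])-d[k] for q,d in((a,A),(b,B)) for k in d])
s=least_squares(res,[.54,.06,0,.17,-.2],loss="soft_l1")
print(np.round(s.x,4),np.round(res(s.x),1).reshape(2,5,2).tolist())
for k,v in pts(s.x).items():print(k,np.round(v,4))
w=s.x[2]
# edge check: rack region in top image
m=[r for r in cut_out(b,"rack")][0]["region"]; m=m.astype(np.uint8);print(m.sum(),cv2.minAreaRect(cv2.findNonZero(m)))
c=cut_out(b,"core")
for r in c:print("core",r["point"],r["confidence"],r["region"].sum())
w=grab_frame("wrist");print(w["T_tool_cam"],w["vfov"])
# overlay
im=b["color"][:,:,::-1].copy()
x0,y0,yw,yt,yp=s.x;c_,s_=np.cos(yw),np.sin(yw)
for x in(-.053,.053):
  q=[proj(b,np.array([x0+c_*x-s_*y,y0+s_*x+c_*y,.11+(y-.2)*.058]))[::-1] for y in(.27,-.3)]
  cv2.line(im,*[tuple(int(t*8) for t in k) for k in q],(0,255,0),1,cv2.LINE_AA,3)
for k,v in pts(s.x).items():
  q=proj(b,v)[::-1];cv2.circle(im,tuple(int(round(t)) for t in q),1,(255,255,0),-1)
cv2.imwrite("pics/ov.png",cv2.resize(im[150:260,180:480],None,fx=2.6,fy=2.6))
E
```

```text
[ 0.5292  0.0618 -0.0831  0.161  -0.221 ] [[[-0.0, 0.5], [-1.3, -0.4], [0.5, -0.2], [1.4, 3.6], [-3.3, -0.4]], [[1.1, 0.3], [-0.8, 0.1], [1.2, 2.7], [-1.0, -0.3], [-0.6, -0.4]]]
tab [0.4528 0.2297 0.14  ]
tip [ 0.5686 -0.1632  0.12  ]
core [0.5458 0.2611 0.13  ]
org [0.5292 0.0618 0.    ]
low [ 0.5043 -0.2371  0.    ]
8887 ((327.64764404296875, 208.42880249023438), (272.9749450683594, 66.02369689941406), 2.544804573059082)
core [141.3, 264.3] 0.95 668
core [192.5, 218.3] 0.66 866
[[-8.58476902e-05 -9.62773664e-01 -2.70308833e-01  7.46024769e-02]
 [ 9.99998314e-01  4.13233310e-04 -1.78942615e-03  1.06879385e-03]
 [ 1.83451298e-03 -2.70308531e-01  9.62772005e-01 -1.44249013e-01]
 [ 0.00000000e+00  0.00000000e+00  0.00000000e+00  1.00000000e+00]] 60.37527403786224
```

View pics/ov.png

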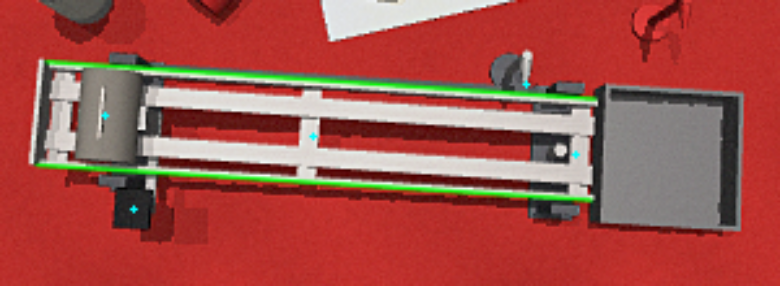

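The overlay matches the chute walls and the tab. Rack fit: origin (0.529, 0.062), yaw -0.083. The tab is at (0.453, 0.230) and the pointer at rack y ≈ -0.221. I'll approach with closed fingers and align the tool with the rack.

Emit:
move_arm([
  [-0.16, -0.12, 0.02, 0, 0, -0.006, -1],
  [-0.32, -0.25, 0.05, 0, 0, -0.012, -1],
  [-0.48, -0.37, 0.08, 0, 0, -0.018, -1],
  [-0.65, -0.5, 0.1, 0, 0, -0.0222, -1],
], grip_force=5)

```text
clock: 2.25
tcp_pos: [0.2947, 0.4201, 0.2112]
eef_rot: [0.041, 0.999, 0.0, 0.0]
force: [1.0, 1.4, 0.4]
opening: 0.0548
grasp_force: 0.0
```

```bash
cat >> h.py <<'E'
from scipy.spatial.transform import Rotation
W=-.0831;O=np.array([.5292,.0618])
def rack(X):
    c,s=np.cos(W),np.sin(W);d=np.array(X[:2])-O;return np.array([c*d[0]+s*d[1],-s*d[0]+c*d[1],X[2] if len(X)>2 else 0])
E
python3 - <<'E'
from h import *
s=get_state();R=Rotation.from_quat(s["eef_rot"]).as_matrix();print(s["clock"],s["tcp_pos"],rack(s["tcp_pos"]),s["opening"])
print(R.round(3)); d=np.array([.453,.230,.175])-s["tcp_pos"];print(R.T@d/.3)
print(np.degrees(np.arctan2(R[1,1],R[0,1])))
E
```

```text
2.25 [0.29470558 0.42014789 0.21119133] [-0.26342967  0.33764723  0.21119133] 0.05484128062616967
[[-0.997  0.082  0.   ]
 [ 0.082  0.997  0.   ]
 [-0.     0.    -1.   ]]
[-0.57757956 -0.5886714   0.12070433]
85.31884606269998
```

Emit:
move_arm([
  [-0.15, -0.15, 0.03, 0, 0, 0, -1],
  [-0.3, -0.3, 0.06, 0, 0, 0, -1],
  [-0.45, -0.45, 0.09, 0, 0, 0, -1],
  [-0.578, -0.589, 0.121, 0, 0, 0, -1],
  [-0.578, -0.589, 0.121, 0, 0, 0, -1],
])

```text
clock: 2.88
tcp_pos: [0.4538, 0.2277, 0.1746]
eef_rot: [0.045, 0.999, -0.001, -0.0]
force: [-1.2, 0.4, -0.5]
opening: 0.0055
grasp_force: 0.0
```

```bash
python3 - <<'E'
from h import *
s=get_state();print(s["clock"],s["tcp_pos"],rack(s["tcp_pos"]),s["opening"],s["force"])
p=grab_frame("top");q=grab_frame("scene")
cv2.imwrite("pics/a.png",np.hstack([p["color"][130:300,160:460],q["color"][60:230,260:560]])[:,:,::-1].copy())
E
```

```text
2.875 [0.45382935 0.22769602 0.17456545] [-0.08888066  0.15906745  0.17456545] 0.0054717017111604194 [-1.1609106   0.3595011  -0.47883864]
```

View pics/a.png

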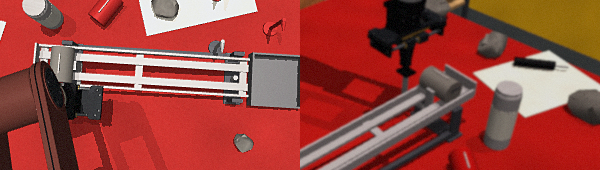

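Fingers are over the tab. I'll write the tracking script, then press.

```bash
cat > look.py <<'E'
import sys
from h import *
from scipy.optimize import minimize_scalar
def world(x,y,z):
    c,s=np.cos(W),np.sin(W);return np.array([O[0]+c*x-s*y,O[1]+s*x+c*y,z])
def err(p,y,pt):
    c=np.array(p["R"])@world(0,y,.13-(.2-y)*.058)+np.array(p["t"]);f=K(p)
    return np.hypot(p["cy"]+f*c[1]/c[2]-pt[0],p["cx"]+f*c[0]/c[2]-pt[1])
for n in sys.argv[1:]:
    s=get_state();p=grab_frame(n);L=spot_point(p,"core")
    for r in L:
        m=minimize_scalar(lambda y:err(p,y,r["point"]),bounds=(-.32,.28),method="bounded")
        if m.fun<9: print(n,"t=%.3f y=%.4f off=%.1fpx conf=%.2f"%(s["clock"],m.x,m.fun,r["confidence"]))
s=get_state();print("now",s["clock"],"tcp rack",rack(s["tcp_pos"]).round(4),"F",s["force"].round(1))
E
python3 look.py scene
```

```text
scene t=2.975 y=0.1972 off=0.6px conf=0.67
now 3.075 tcp rack [-0.0916  0.1633  0.1753] F [0.8 0.8 0.1]
```

Emit:
move_arm([
  [0, 0, 0.09, 0, 0, 0, -1],
  [0, 0, 0.17, 0, 0, 0, -1],
  [0, 0, 0.187, 0, 0, 0, -1],
  [0, 0, 0.187, 0, 0, 0, -1],
])

```text
clock: 3.58
tcp_pos: [0.4533, 0.2335, 0.1247]
eef_rot: [0.04, 0.999, 0.001, 0.002]
force: [-9.8, -4.7, 31.4]
opening: 0.0003
grasp_force: 15.8
```

```bash
python3 look.py scene
```

```text
scene t=3.575 y=0.1789 off=2.4px conf=0.80
now 3.675 tcp rack [-0.0899  0.1649  0.1247] F [-10.3  -4.3  31.9]
```

Emit:
move_arm([
  [0, -0.1, -0.1, 0, 0, 0, -1],
  [-0.08, -0.3, -0.1, 0, 0, 0, -1],
  [-0.16, -0.49, -0.1, 0, 0, 0, -1],
])

```text
clock: 4.05
tcp_pos: [0.4874, 0.0829, 0.1503]
eef_rot: [0.039, 0.999, 0.0, 0.001]
force: [0.2, 0.5, -0.8]
opening: 0.0005
grasp_force: 0.0
```

```bash
python3 look.py scene
```

```text
scene t=4.050 y=0.1186 off=1.4px conf=0.81
now 4.15 tcp rack [-0.0418  0.0137  0.1501] F [0.1 0.4 0.4]
```

Emit:
move_arm([
  [-0.11, -0.13, 0.02, 0, 0, 0, -1],
  [-0.143, -0.217, 0.113, 0, 0, 0, -1],
])

```text
clock: 4.4
tcp_pos: [0.5275, 0.0142, 0.1173]
eef_rot: [0.041, 0.999, -0.0, 0.003]
force: [-0.1, 0.2, -0.4]
opening: 0.0007
grasp_force: 0.0
```

```bash
python3 look.py scene
```

```text
scene t=4.400 y=0.0568 off=0.8px conf=0.72
now 4.5 tcp rack [-0.0023 -0.0483  0.1126] F [-0.5  0.4  0.2]
```

Emit:
move_arm([
  [0, -0.033, 0.002, 0, 0, 0, -1],
  [0, -0.09, 0.005, 0, 0, 0, -1],
  [0, -0.153, 0.008, 0, 0, 0, -1],
  [0, -0.22, 0.011, 0, 0, 0, -1],
  [0, -0.288, 0.014, 0, 0, 0, -1],
  [0, -0.357, 0.017, 0, 0, 0, -1],
])

```text
clock: 5.25
tcp_pos: [0.5155, -0.0946, 0.1106]
eef_rot: [0.042, 0.999, -0.0, 0.0]
force: [0.1, -0.9, 0.1]
opening: 0.0004
grasp_force: 0.0
```

Emit:
move_arm([
  [0, -0.067, 0.003, 0, 0, 0, -1],
  [0, -0.127, 0.006, 0, 0, 0, -1],
  [0, -0.18, 0.008, 0, 0, 0, -1],
  [0, -0.227, 0.01, 0, 0, 0, -1],
  [0, -0.267, 0.012, 0, 0, 0, -1],
  [0, -0.3, 0.014, 0, 0, 0, -1],
  [0, -0.325, 0.015, 0, 0, 0, -1],
  [0, -0.343, 0.016, 0, 0, 0, -1],
  [0, -0.355, 0.016, 0, 0, 0, -1],
  [0, -0.362, 0.016, 0, 0, 0, -1],
  [0, -0.364, 0.016, 0, 0, 0, -1],
])

```text
clock: 6.62
tcp_pos: [0.5065, -0.2019, 0.1053]
eef_rot: [0.042, 0.999, 0.0, 0.0]
force: [-0.4, 0.1, 0.1]
opening: 0.0005
grasp_force: 0.1
```

```bash
python3 look.py scene top scene; python3 - <<'E'
from h import *
p=grab_frame("top");q=grab_frame("scene")
im=np.hstack([p["color"][150:250,300:440],q["color"][190:290,210:350]])[:,:,::-1]
cv2.imwrite("pics/b.png",cv2.resize(im,None,fx=2.8,fy=2.8,interpolation=2))
for n in(p,q):print([(np.round(r["point"],1),round(r["confidence"],2)) for r in spot_point(n,"pointer_tip")])
E
```

```text
scene t=6.625 y=-0.2237 off=2.2px conf=0.75
top t=6.725 y=-0.2146 off=0.0px conf=0.76
scene t=6.825 y=-0.2244 off=1.0px conf=0.78
now 6.925 tcp rack [-0.0008 -0.2646  0.1053] F [-0.1 -0.3  0.2]
[(array([182.3, 380.2]), 0.68), (array([162.6, 444.1]), 0.56), (array([136.5, 323.7]), 0.21)]
[(array([299.5, 218.2]), 0.95), (array([284.8, 324.2]), 0.88), (array([234.5, 269.2]), 0.84)]
```

View pics/b.png

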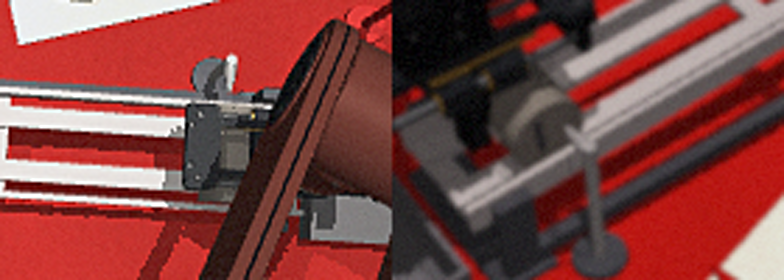

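The core rests against the fingers, level with the pointer: core rack y ≈ -0.221 ± 0.004 against a tip at -0.221. I'll hold it for the required time.

Emit:
move_arm([
  [0, 0, 0, 0, 0, 0, -1],
  [0, 0, 0, 0, 0, 0, -1],
  [0, 0, 0, 0, 0, 0, -1],
  [0, 0, 0, 0, 0, 0, -1],
  [0, 0, 0, 0, 0, 0, -1],
  [0, 0, 0, 0, 0, 0, -1],
  [0, 0, 0, 0, 0, 0, -1],
  [0, 0, 0, 0, 0, 0, -1],
  [0, 0, 0, 0, 0, 0, -1],
  [0, 0, 0, 0, 0, 0, -1],
  [0, 0, 0, 0, 0, 0, -1],
  [0, 0, 0, 0, 0, 0, -1],
  [0, 0, 0, 0, 0, 0, -1],
  [0, 0, 0, 0, 0, 0, -1],
])

```text
clock: 8.88
tcp_pos: [0.5064, -0.2019, 0.1052]
eef_rot: [0.042, 0.999, -0.0, -0.0]
force: [-0.1, -0.0, -0.0]
opening: 0.0008
grasp_force: 0.2
```

```bash
python3 look.py scene top && python3 -c "
from workcell import *
print(sign_off())"
```

```text
scene t=8.875 y=-0.2281 off=2.2px conf=0.73
top t=8.975 y=-0.2134 off=2.2px conf=0.68
now 9.075 tcp rack [-0.0008 -0.2647  0.1052] F [-0.5 -1.5 -0.1]
the job is handed in; nothing more can be done
None
```

I pressed the gate down and caught the rolling core. It now rests against the closed fingers within about 8 mm of the pointer tip along the chute by camera estimate (limit 15 mm), and I handed the job in at about 9 s; `sign_off()` returned no verdict.

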